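# Walk a jammed mould insert out of its quick-change frame with a soft mallet

## Robot

A 6-joint arm with a two-finger parallel gripper is mounted at the origin on the work surface. World frame = base frame: x ahead of the robot, y to its left, z up, the work surface at z = 0. Lengths are in m, angles in rad, forces in N, time in s.
With the tool pointing down it reaches from about 0.35 to 0.775 m from the base axis. Payload 5.5 kg.
Tool frame: the origin (TCP) lies at the very end of the fingers, on their centre line; the grasp point (between the pads) lies env.hold_point_z behind it (env.hold_point_z is the distance from the TCP to the grasp point, in m); z points along the fingers, y is the line along which they close (so a half turn about z gives the same grasp; the last joint's range is limited). The gripper opens to 85 mm and grips with 20 to 120 N. Pads are 22 mm wide; open, the fingers measure 114 mm over their backs; the gripper's body (76 mm by 85 mm) begins 54 mm behind the grasp point. The pads swing forward as they close: fully open they stand 13 mm farther back than shut.
Start: joints at [1.123, 0.313, 0.046, 1.304, 0, 1.431], TCP at [0.174, 0.548, 0.193] pointing down, gripper open.
Joint ranges: [-2.76, 2.76], [-0.86, 1.69], [-1.03, 1.26], [-2.2, 2.34], [-1.47, 1.5], [-3.14, 3.14]. Speed limits (rad/s): [2.57, 2.57, 3.14, 3.14, 3.14, 3.14].

## Interface

Orientations are given as a unit quaternion [w, x, y, z].
In Python, from workcell import env gives the robot as it stands.
- The arm moves only by the tool carry_out, never from a script. Its argument "steps" is a list of rows, each a list of 3 entries, a list of its own where there are three numbers: the turn, a rotation vector about the tool's x, y, z in degrees, then the shift along the tool's x, y, z in cm, then the closure in counts, from 0 (fully open) to 255 (shut). A call has exactly 8 rows; each row is the pose to reach, as a shift and turn from the pose commanded when the call began, along the tool's axes at that moment; what a row does not reach only later rows make up. A row lasts 1/8 s, in which the tool goes at most 62.5 mm and 10.7 degrees, less where a joint would pass 70% of its speed; a pose out of reach is approached as far as the arm can. A call with a gripper value outside its range is refused whole. The fingers move at their own pace and stop on an object; "force" is the grip in N (left out, the last holds). Time passes only in rows, so rows that repeat a pose let the fingers close, or fill a call up. It gives the time, the measured TCP pose, the force, the opening and the grip force at its end, in the units of the state.
- env.get_state(): the state, without advancing time (a new reading comes with each control period).
- env.read_camera(name): name is "scene" or "top" or "wrist"; returns (picture, depth): 480x640x3 uint8, red, green, blue; 480x640 float32, m along the optical axis (not along the pixel's ray), 0 where there is no reading.
- env.get_calibration(name): a dict with "fx", "fy", "cx", "cy" (pixels), "origin" and "orientation" of the camera in the world. Camera axes: x right, y up, looking along -z (the intrinsics and any distortion apply to the point x, -y, -z); pixel columns grow to the right and rows downward; lengths in m; the calibration is good to about 2 mm. The wrist camera is an equidistant fisheye: a pixel r from the principal point sees the ray r / f radians off the axis. A picture is of the moment at which its call begins: read the wrist's pose just before it. get_calibration takes no time and is no camera call; for the wrist camera it gives the pose at the moment of the call.
- env.hand_in(): hands the job in; it is judged then, once.
The state is a dict: "clock": time; "joint_pos": joint angles; "qvel": joint speeds; "tau": joint torques, N m; "tcp_pos": TCP position; "orientation": TCP orientation; "wrist_force": force on the tool from outside, world axes, zero at the start; "ft_torque": the same for the moment, N m; "finger_gap": finger opening in m; "grip_force": force on a finger pad.
Only numpy, scipy, OpenCV 4.12 (cv2) and the standard library are available. Lean on these libraries where they do the work, as an engineer would, in place of code of your own. Each camera call takes 0.05 s, during which the arm holds its last target. There are 200 camera calls.

## Task

The metal mould insert is stuck between the two blue guides of its frame. Take the mallet and walk the insert out with light taps on the heads of its two knock-out bolts, left and right in turn, until both of its front corners stand about 10 mm out of the guides; feel for each bolt, never strike hard, keep the insert within 2 degrees of square so that it does not bite into the guides, leave the brass nipples between the bolts alone and touch the insert with nothing but the mallet. Then lay the mallet back on the middle of the blue mat, and do not disturb the loupe, the jar or the tray of parts.

Things in the scene. Friction and masses are not known exactly. Their poses are not given: they have to be found in the camera images.
- frame: Mould frame, fixed: dark steel base plate 115 x 200 mm, top 25 mm above the bench (x from -45 to +70 mm), with two blue guides, each 30 mm long (x from -15 to +15 mm), inner face 66 mm from the middle, top 71 mm above the bench; lips reach 8 mm inwards, 2 mm above the insert. Origin: on the bench under the middle between the guides. x: the way the insert comes out; y: left seen along x; z up.
- insert: Bright metal mould insert, two round cavities on top, 64 (x) x 130 (y) x 36 (z) mm, 1 to 2 kg, on the base plate between the guides, 1 mm of play on each side. Origin: centre of its underside, 25 mm above the bench. x points out of the frame, away from bolts and nipples; the rear face (x = -32 mm) stands free behind the guides throughout. It wedges fast when turned by 0.06 to 0.07 rad; keep it below 0.035 (2 degrees).
- nipples: Two thin brass cooling-water nipples fixed in the middle of the insert's rear face, 10 mm left and right of its centre line, 9 to 11 mm thick, standing 11 mm out from the face, 43 mm above the bench. Same origin and axes as the insert. Not to be struck.
- front_left (a point): Front left top-view corner of the insert, at half its thickness (insert x = 32, y = 65 mm). Its frame x less 15 mm is how far this corner stands out of the guides.
- front_right (a point): The same for the front right corner (insert x = 32, y = -65 mm).
- mat: Blue tool mat, fixed, 170 (x) x 280 (y) x 8 mm. Origin: centre of its underside on the bench.
- mallet: Soft-faced mallet, 0.26 kg, lying level on the mat. Head: cylinder along the mallet's x, 36 mm across, 96 mm long, a striking face at either end. Wooden handle along -y from the head, 20 mm wide (x), 22 mm tall, ending in a 36 mm round knob at y = -150 to -162 mm. Origin: underside of the head below its centre; the axes of head and handle lie 18 mm above it.
- mallet_head (a point): Centre of the mallet's head.
- mallet_grip (a point): Point on the handle's axis 60 mm from the head's centre (mallet y = -60 mm): a good place to grip, across the 20 mm width, fingers closing along the mallet's x.
- loupe: Black loupe, 42 mm across, 40 mm tall, standing on the bench in front of the frame. Origin: centre of its underside. Leave alone.
- grease_jar: Yellow jar with a white cap, 44 mm across, 45 mm tall, on the bench in front of the frame. Origin: centre of its underside. Leave alone.
- tray: White open tray 90 x 130 x 25 mm of moulded parts, beyond the mat. Origin: centre of its underside. Leave alone.
- tap_left (a point): Where the left knock-out bolt's axis meets the insert's rear face, 49 mm above the bench (insert x = -32, y = 42, z = 24 mm). The steel bolt stands straight out to the rear; its head, 22 mm across and 8 mm thick, is flat. The bolts are screwed in by differing amounts: the end of each head stands 16 to 36 mm out from the rear face, unlike left and right and each time, and does not shift under taps.
- tap_right (a point): The same for the right bolt (insert x = -32, y = -42, z = 24 mm). Pushed at a bolt the insert first sticks, gives way at a force that differs each time (about 5 to 19 N, more once askew), then slides: that side goes forward, the other hardly, so it turns by about 0.011 rad per mm. Then it is the other side's turn.
There are look-alikes about, which are no part of the job. Leave any green or purple look-alike of the insert alone.

How it is judged:
By the outcome, as a careful person would: the job done as asked, in the order asked, and still so for the second after the job is handed in, with the robot touching nothing.
It also fails if it takes over 72 s, if anything falls off the work surface, if the arm or the gripper's body presses on something with over 40 N, if the wrist force passes 120 N, or if a joint passes its speed limit or range.

## Working session

There is one attempt and no reset: what is moved stays moved. The work goes in short steps, Python scripts to look and compute and a tool call to move; the robot and the scene stay as the last step left them, time stands still between calls to the robot, and variables do not carry over. Pictures are saved under pics/ and viewed, at most 10 in all, crops included, and the job is handed in when it is done.

Besides the shell and the picture viewer there is one more tool, called after "Request:" by a JSON object that holds its "api" and its "payload". carry_out: Moves the arm, as the interface text tells. Its arguments: {"type":"object","properties":{"steps":{"type":"array","items":{"type":"array"}},"force":{"type":"number"}},"required":["steps"]}

```bash
mkdir -p pics; ls; cat > h.py <<'E'
import numpy as np, cv2
from scipy.spatial.transform import Rotation as R
from workcell import env
def rot(q): return R.from_quat([q[1],q[2],q[3],q[0]])
def cloud(name):
    "picture, world points per pixel (pinhole)"
    c=env.get_calibration(name); im,d=env.read_camera(name)
    v,u=np.mgrid[:480,:640]
    p=np.stack([(u-c['cx'])/c['fx']*d,-(v-c['cy'])/c['fy']*d,-d],-1)
    w=rot(c['orientation']).apply(p.reshape(-1,3)).reshape(480,640,3)+np.array(c['origin'])
    w[d==0]=np.nan
    return im,w
def save(n,im): cv2.imwrite('pics/'+n,cv2.cvtColor(im,cv2.COLOR_RGB2BGR))
E
python3 - <<'E'
from h import *
s=env.get_state(); print({k:np.round(v,3).tolist() for k,v in s.items()}, env.hold_point_z)
for n in ('top','scene'):
    c=env.get_calibration(n); print(n,c)
    im,w=cloud(n); save(n+'0.png',im); np.savez(n+'0.npz',im=im,w=w)
E
```

```text
pics
{'clock': 0.0, 'joint_pos': [1.123, 0.314, 0.045, 1.304, -0.0, 1.431], 'qvel': [-0.001, -0.0, -0.001, -0.0, 0.001, -0.001], 'tau': [-0.001, -48.063, 29.853, 0.019, -0.0, 0.0], 'tcp_pos': [0.174, 0.547, 0.192], 'orientation': [-0.0, 0.153, 0.988, -0.001], 'wrist_force': [-0.409, 0.133, -0.292], 'ft_torque': [-0.017, 0.008, 0.021], 'grip_force': 0.0, 'finger_gap': 0.086} 0.0187
top {'fx': 435.00099116360417, 'fy': 435.00099116360417, 'cx': 324.6074842297784, 'cy': 236.0352744270713, 'origin': array([0.37395754, 0.06141363, 0.94808465]), 'orientation': array([-0.69498793, -0.05719069,  0.07057196,  0.71326054])}
scene {'fx': 492.9961283998845, 'fy': 492.9961283998845, 'cx': 315.17336343761923, 'cy': 243.07697513465436, 'origin': array([1.37616202, 0.03212596, 0.89145434]), 'orientation': array([0.66566403, 0.27483836, 0.2778697 , 0.63572298])}
```

View pics/top0.png

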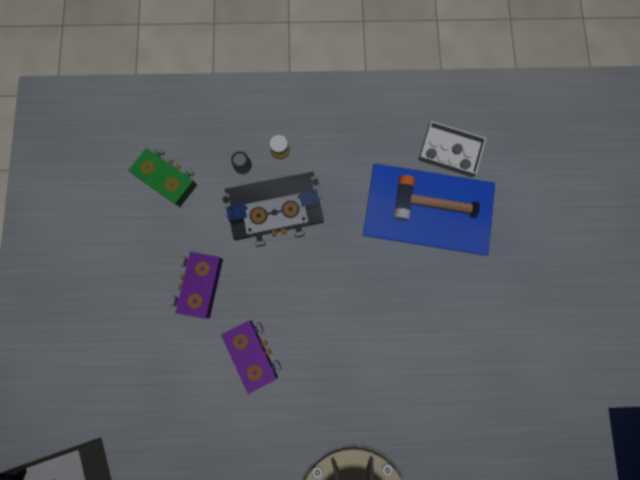

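View pics/scene0.png

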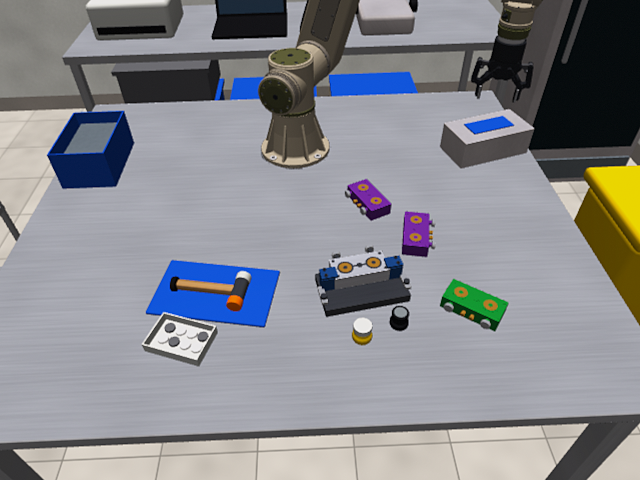

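The scene has three insert look-alikes: green at (163,177), purple at (199,285) and purple at (250,356). The bright metal one at (275,213) sits between the two blue guides with its bolts facing the robot, so it fits the description. The mallet is on the mat with its head at (405,197) and its handle pointing right. I'll confirm with one crop and measure.

```bash
cat > m.py <<'E'
from h import *
f=np.load('top0.npz'); im,w=f['im'],f['w']
c=np.hstack([cv2.resize(im[165:255,215:335],None,fx=3.3,fy=3.3,interpolation=cv2.INTER_CUBIC),cv2.resize(im[165:255,360:480],None,fx=3.3,fy=3.3,interpolation=cv2.INTER_CUBIC)])
save('crop1.png',c)
hsv=cv2.cvtColor(im,cv2.COLOR_RGB2HSV).astype(int)
def rect(m,n,box):
    mm=np.zeros_like(m);u0,v0,u1,v1=box;mm[v0:v1,u0:u1]=m[v0:v1,u0:u1]
    k,l,st,_=cv2.connectedComponentsWithStats(mm.astype(np.uint8))
    if k<2: print(n,'none');return
    mm=l==1+np.argmax(st[1:,4]); p=w[mm]
    (c,s,a)=cv2.minAreaRect((p[:,:2]*1000).astype(np.float32))
    print(n,mm.sum(),'c',np.round(c,1),'s',np.round(s,1),'a',round(a,2),'z',np.round(np.nanpercentile(p[:,2],[5,50,95])*1000,1)); return mm
z=w[...,2]; B=(215,165,335,255); M=(355,155,505,265)
blue=(hsv[...,0]>100)&(hsv[...,0]<130)&(hsv[...,1]>120)
rect(blue,'mat',M)
rect(blue&(z>.055),'guideL',(215,165,255,255)); rect(blue&(z>.055),'guideR',(290,165,335,255))
rect((hsv[...,1]<60)&(hsv[...,2]>120)&(z>.05),'insert top',B)
rect((z>.015)&(z<.08),'frame all',B)
hm=rect((z>.03)&(z<.08),'mallet hi',(380,165,500,225))
o=(hsv[...,0]<20)&(hsv[...,1]>80)
rect(o&(z>.015),'handle',(412,165,480,225))
rect((z>.034)&(z<.06),'head',(380,165,418,225))
rect((z>.012),'mallet',(380,165,500,225))
rect((z>.03)&(z<.06),'boltL',(250,232,270,255)); rect((z>.03)&(z<.06),'boltR',(290,228,310,250))
E
python3 m.py
```

```text
mat 7752 c [ 605.1 -194.8] s [276.4 172.8] a 79.18 z [ 5.   7.9 11. ]
guideL 233 c [589.  224.2] s [31.  35.6] a 9.93 z [67.7 70.9 74. ]
guideR none
insert top 389 c [570.7 143.5] s [ 27.9 122.6] a 8.02 z [58.5 61.1 63.4]
frame all 5098 c [600.7 148.5] s [146.3 210.4] a 10.83 z [23.  51.5 71. ]
mallet hi 1290 c [ 608.1 -204.5] s [179.6  97.1] a 78.9 z [32.  37.9 44.2]
handle 390 c [ 607.2 -214.6] s [132.9  16.7] a 78.46 z [34.3 36.8 39.5]
head 630 c [ 620.7 -140.4] s [45.  97.1] a 78.43 z [35.1 40.4 44.7]
mallet 1451 c [ 608.1 -204.5] s [179.6  97.1] a 78.9 z [25.3 37.3 44. ]
boltL 139 c [535.1 178.3] s [29.7 40.3] a 6.53 z [35.5 53.7 59.1]
boltR 69 c [546.8  95.8] s [18.8 21.2] a 2.25 z [47.2 54.8 59.1]
```

View pics/crop1.png

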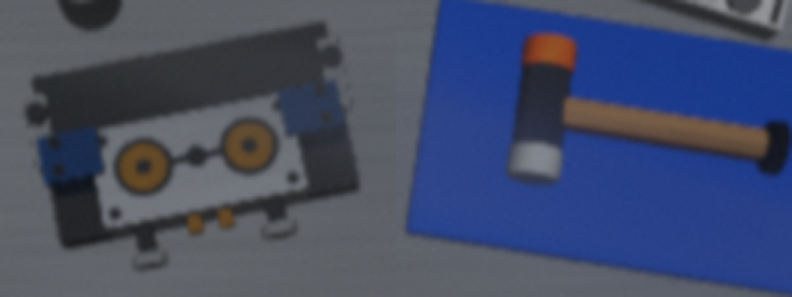

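The crop confirms it: a bright insert with brass nipples between its two bolts, and the left bolt stands out further than the right. The mallet's orange face points ahead and its handle points right. Next I'll look closer at the frame on the way to the mallet.

```bash
cat >> h.py <<'E'
def rel(pos,yaw,s=None):
    "shift cm / turn deg in tool axes to put TCP at pos (m), tool down, tool y at yaw deg"
    s=s or env.get_state(); A=rot(s['orientation']); a=np.radians(yaw)
    y=np.array([np.cos(a),np.sin(a),0]); z=np.array([0,0,-1.]); B=R.from_matrix(np.stack([np.cross(y,z),y,z],1))
    print('shift cm',np.round(A.inv().apply(np.array(pos)-s['tcp_pos'])*100,2),'turn',np.round((A.inv()*B).as_rotvec(degrees=True),2))
def pix(c,P):
    "project world points into the wrist fisheye"
    q=rot(c['orientation']).inv().apply(np.asarray(P)-c['origin']); q=q*[1,-1,-1]
    r=np.hypot(q[:,0],q[:,1]); t=np.arctan2(r,q[:,2])/np.maximum(r,1e-9)
    return np.stack([c['cx']+c['fx']*t*q[:,0],c['cy']+c['fy']*t*q[:,1]],1)
def wcloud():
    c=env.get_calibration('wrist'); im,d=env.read_camera('wrist')
    v,u=np.mgrid[:480,:640]; x=(u-c['cx'])/c['fx'];y=(v-c['cy'])/c['fy'];t=np.hypot(x,y)+1e-9
    k=np.tan(np.minimum(t,1.5))/t
    p=np.stack([x*k*d,-y*k*d,-d],-1); w=rot(c['orientation']).apply(p.reshape(-1,3)).reshape(480,640,3)+np.array(c['origin']); w[(d==0)|(t>1.4)]=np.nan
    return c,im,w
E
python3 - <<'E'
from h import *
c=env.get_calibration('wrist'); s=env.get_state(); print(c)
A=rot(s['orientation']); print('cam in tool',A.inv().apply(c['origin']-s['tcp_pos']), (A.inv()*rot(c['orientation'])).as_matrix().round(2).tolist())
rel([.50,.13,.26],9); rel([.46,.15,.26],9); rel([.611,-.188,.2],-11.2)
E
```

```text
{'fx': 371.64829954431775, 'fy': 371.64829954431775, 'cx': 320.99391704859596, 'cy': 240.89053590327075, 'origin': array([0.10543513, 0.56902266, 0.37363954]), 'orientation': array([ 0.7991904 , -0.114366  , -0.08264156,  0.58428204])}
cam in tool [ 0.07188252 -0.00056093 -0.18191684] [[-0.0, 0.96, 0.28], [1.0, 0.0, 0.0], [-0.0, 0.28, -0.96]]
shift cm [-43.72 -29.92  -6.79] turn [-9.000e-02  4.000e-02  6.337e+01]
shift cm [-39.3  -29.23  -6.79] turn [-9.000e-02  4.000e-02  6.337e+01]
shift cm [-63.93 -56.86  -0.75] turn [-8.000e-02  6.000e-02  8.357e+01]
```

Request:
{"api": "carry_out", "payload": {"steps": [[[0, 0, 6], [-4.6, -3.4, 0.3], 0], [[0, 0, 12], [-9.1, -6.8, 0.6], 0], [[0, 0, 18], [-13.7, -10.2, 0.9], 0], [[0, 0, 23], [-18.2, -13.6, 1.2], 0], [[0, 0, 29], [-22.8, -17, 1.5], 0], [[0, 0, 35], [-27.4, -20.3, 1.7], 0], [[0, 0, 40], [-32, -23.7, 2], 0], [[0, 0, 46], [-36.5, -27.1, 2.3], 0]]}}

```text
clock: 1.1
tcp_pos: [0.4407, 0.1775, 0.1692]
orientation: [-0.0, 0.529, 0.849, 0.0]
wrist_force: [1.3, 0.9, 0.7]
finger_gap: 0.0851
grip_force: 0.0
```

```bash
python3 - <<'E'
from h import *
s=env.get_state(); print(s['clock'],s['tcp_pos'],env.finger_gap if hasattr(env,'finger_gap') else s['finger_gap']); rel([.54,.04,.16],9)
E
```

```text
1.1 [0.44066324 0.17748031 0.16922295] 0.08508609136398128
shift cm [-16.72   2.85   0.92] turn [-0.000e+00 -1.000e-02  1.717e+01]
```

Request:
{"api": "carry_out", "payload": {"steps": [[[0, 0, 4], [-3.5, 0.6, 0.2], 100], [[0, 0, 8], [-7, 1.2, 0.4], 100], [[0, 0, 11], [-10.5, 1.8, 0.6], 100], [[0, 0, 14], [-14, 2.4, 0.8], 100], [[0, 0, 17], [-16.7, 2.8, 0.9], 100], [[0, 0, 17], [-16.7, 2.8, 0.9], 100], [[0, 0, 17], [-16.7, 2.8, 0.9], 100], [[0, 0, 17], [-16.7, 2.8, 0.9], 100]]}}

```text
clock: 2.1
tcp_pos: [0.5385, 0.0428, 0.1605]
orientation: [-0.0, 0.646, 0.763, -0.0]
wrist_force: [0.7, 0.3, 0.0]
finger_gap: 0.0518
grip_force: 0.0
```

```bash
python3 - <<'E'
from h import *
c,im,w=wcloud(); save('w1.png',im); np.savez('w1.npz',im=im,w=w,o=c['origin'],q=c['orientation'])
s=env.get_state(); print(s['clock'],s['tcp_pos'],s['finger_gap']); rel([.611,-.188,.10],-11.2)
E
```

```text
2.15 [0.53867294 0.04281361 0.16060473] 0.05196855135511843
shift cm [-23.96   3.35   6.06] turn [-1.000e-02 -1.000e-02  2.065e+01]
```

View pics/w1.png

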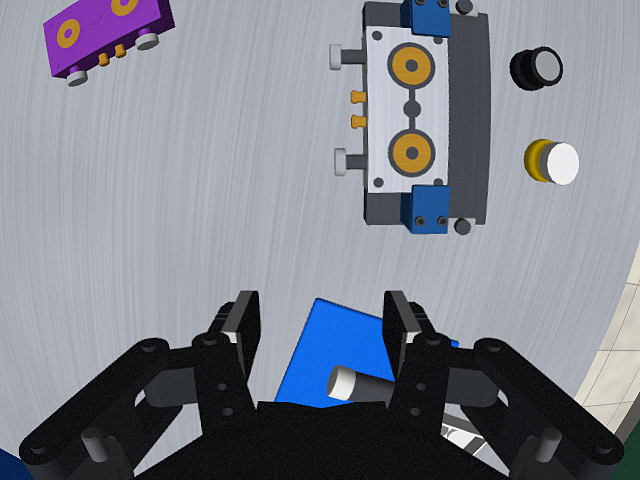

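The wrist view shows the frame square in the picture. The insert's front edge is near column 449, level with the fronts of the guides. The bolt heads end at columns 330 (left) and 335 (right), and the nipples are at (357,97) and (357,122). I'll fit the edges next.

```bash
cat > fit.py <<'E'
from h import *
def ray2plane(c,u,v,z):
    x=(np.asarray(u)-c['cx'])/c['fx'];y=(np.asarray(v)-c['cy'])/c['fy'];t=np.hypot(x,y)+1e-12
    d=np.stack([x/t*np.sin(t),-y/t*np.sin(t),-np.cos(t)],-1); d=rot(c['orientation']).apply(d)
    k=(z-c['origin'][2])/d[:,2]; return c['origin']+d*k[:,None]
def edge(g,rows,u0,u1,sign):
    "subpixel column of strongest gradient of given sign (+1 rising)"
    g=cv2.GaussianBlur(g.astype(np.float32),(0,0),1); d=sign*np.gradient(g,axis=1); U=[]
    for r in rows:
        k=u0+np.argmax(d[r,u0:u1]); a,b,e=d[r,k-1:k+2]; U.append(k+.5*(a-e)/(a-2*b+e))
    return np.array(U)
def line(P):
    "robust: mid point, angle of line dir (deg, towards +y)"
    for _ in range(3):
        y=P[:,1]; k=np.polyfit(y,P[:,0],1); r=P[:,0]-np.polyval(k,y); P=P[np.abs(r)<2.5*r.std()+1e-5]
    return k,np.degrees(np.arctan(k[0])),r.std()*1000,len(P)
E
cat > m2.py <<'E'
from fit import *
f=np.load('w1.npz'); c=env.get_calibration('wrist'); c=dict(c,origin=f['o'],orientation=f['q']); im=f['im']
val=im.max(2); sat=im[...,2].astype(int)-im[...,0]   # blueness
gr=np.r_[6:32,192:228]
G=ray2plane(c,edge(sat,gr,438,460,-1),gr,.071); kg,ag,sg,ng=line(G); print('guide front',kg,ag,sg,ng, 'L only',line(G[:26])[1],'R only',line(G[26:])[1])
r=np.r_[42:178]
F=ray2plane(c,edge(val,r,438,460,-1),r,.061); print('insert front',*line(F))
B=ray2plane(c,edge(val,r,355,380,+1),r,.061); print('insert rear',*line(B))
kf,af,_,_=line(F);kb,ab,_,_=line(B)
yaw=-np.radians(ag); ex=np.array([np.cos(yaw),np.sin(yaw)]); ey=np.array([-ex[1],ex[0]])
# guide inner y: use left & right ends of blue tops (outer edges unknown) -> use mean of lips inner edges
cols=np.r_[412:444]
gT=cv2.GaussianBlur(sat.T.astype(np.float32),(0,0),1)
dl=np.gradient(gT,axis=1)
ul=[20+np.argmin(dl[k,20:50]) for k in cols]; ur=[175+np.argmax(dl[k,175:200]) for k in cols]
PL=ray2plane(c,cols,ul,.071)[:,:2].mean(0);PR=ray2plane(c,cols,ur,.071)[:,:2].mean(0)
print('lip gap (expect 116):',(PL-PR)@ey*1000)
mid=(PL+PR)/2; xg=lambda p:p@ex
# frame origin: guide front line is x=+15
g0=np.array([np.polyval(kg,mid[1]),mid[1]]); O=mid+ex*(xg(g0)-xg(mid)-.015)
print('frame O',O,'yaw deg',np.degrees(yaw))
T=lambda P:np.stack([(P[:,:2]-O)@ex,(P[:,:2]-O)@ey],1)*1000
for n,P in(('front',F),('rear',B)):
    q=T(P);k=np.polyfit(q[:,1],q[:,0],1);print(n,'at y=+65,-65, 0:',np.polyval(k,[65,-65,0]),'slope rad',k[0])
# bolt ends: brightest outer edge at z ~ head (top 60mm): use depth-free plane z=.049 silhouettes & .06
for n,rr in(('L',range(50,65)),('R',range(153,172))):
    rr=np.array(rr);u=edge(val,rr,322,345,+1); 
    for z in (.049,): q=T(ray2plane(c,u,rr,z)); print('bolt',n,np.round(np.median(u),1),np.round(np.median(q,0),1), 'min',q[:,0].min().round(1))
E
python3 m2.py
```

```text
guide front [-0.17791984  0.64543419] -10.088487779531738 0.35263433994770976 55 L only -10.232362355673438 R only -1.5481329884968553
insert front [-0.18194269  0.64677089] -10.311751986203356 0.062178885650987906 136
insert rear [-0.18213841  0.58207544] -10.322606103530685 0.13324899286856567 136
lip gap (expect 116): 112.14980270935732
frame O [0.60411657 0.14659441] yaw deg 10.088487779531738
front at y=+65,-65, 0: [15.47118371 15.97784518 15.72451445] slope rad -0.0038973958834412226
rear at y=+65,-65, 0: [-48.21891111 -47.68727537 -47.95309324] slope rad -0.004089505685690237
bolt L 331.1 [-74.4  43.3] min -74.5
bolt R 336.0 [-71.4 -40.7] min -71.5
```

Request:
{"api": "carry_out", "payload": {"steps": [[[0, 0, 5], [-5, 0.7, 1.2], 100], [[0, 0, 9], [-10, 1.4, 2.4], 100], [[0, 0, 13], [-15, 2.1, 3.6], 100], [[0, 0, 17], [-20, 2.8, 4.8], 100], [[0, 0, 20.6], [-24, 3.4, 6], 100], [[0, 0, 20.6], [-24, 3.4, 8], 100], [[0, 0, 20.6], [-24, 3.4, 10], 100], [[0, 0, 20.6], [-24, 3.4, 10], 100]]}}

```text
clock: 3.15
tcp_pos: [0.6103, -0.188, 0.0588]
orientation: [-0.002, 0.773, 0.635, -0.001]
wrist_force: [-0.9, 0.6, -0.2]
finger_gap: 0.052
grip_force: 0.0
```

```bash
python3 - <<'E'
from h import *
c,im,w=wcloud(); save('w2.png',im); np.savez('w2.npz',im=im,w=w,o=c['origin'],q=c['orientation'])
s=env.get_state(); print(s['clock'],s['tcp_pos'],s['finger_gap']); rel([.611,-.188,.013],-11.2)
E
```

```text
3.2 [ 0.61123147 -0.18835228  0.06013412] 0.05196474908254953
shift cm [ 0.03 -0.02  4.71] turn [-0.09 -0.03  0.02]
```

View pics/w2.png

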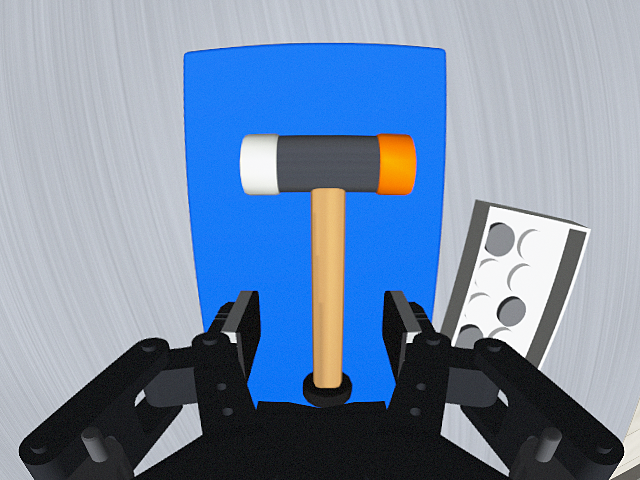

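The handle, at columns 312–344, runs between the fingers. The head spans (240–416, 135–193) with its orange face on the right.

```bash
python3 - <<'E'
from fit import *
f=np.load('w2.npz'); c=env.get_calibration('wrist'); c=dict(c,origin=f['o'],orientation=f['q'])
P=ray2plane(c,[240,416,325,325],[165,163,134.5,192.5],.026)[:,:2]*1000
print(P.round(1),'len',np.linalg.norm(P[0]-P[1]),'dia',np.linalg.norm(P[2]-P[3]),'ctr',(P[0]+P[1])/2,(P[2]+P[3])/2)
d=P[1]-P[0]; print('yaw from ends',np.degrees(np.arctan2(d[1],d[0])))
H=ray2plane(c,[328,328],[195,385],.037)[:,:2]*1000; d=H[0]-H[1]; print('handle',H.round(1),'yaw',np.degrees(np.arctan2(-d[0],d[1])))
E
```

```text
[[ 573.3 -125.4]
 [ 674.8 -144. ]
 [ 625.4 -118.4]
 [ 618.8 -151.5]] len 103.17877119590335 dia 33.77621079039574 ctr [ 624.07152276 -134.66834374] [ 622.09582635 -134.94852144]
yaw from ends -10.39942094060938
handle [[ 620.4 -151.5]
 [ 596.2 -278.1]] yaw -10.824775557596492
```

Request:
{"api": "carry_out", "payload": {"steps": [[[0, 0, 0], [0, 0.2, 2.5], 100], [[0, 0, 0], [0, 0.2, 4.6], 100], [[0, 0, 0], [0, 0.2, 4.6], 255], [[0, 0, 0], [0, 0.2, 4.6], 255], [[0, 0, 0], [0, 0.2, 4.6], 255], [[0, 0, 0], [0, 0.2, 4.6], 255], [[0, 0, 0], [0, 0.2, 4.6], 255], [[0, 0, 0], [0, 0.2, 4.6], 255]], "force": 120}}

```text
clock: 4.2
tcp_pos: [0.6138, -0.1897, 0.0146]
orientation: [0.0, 0.773, 0.634, 0.0]
wrist_force: [-0.2, -0.4, 0.5]
finger_gap: 0.0002
grip_force: 0.0
```

The gap reads 0.2 mm, so the grasp missed. I'll look before moving.

```bash
python3 - <<'E'
from h import *
c,im,w=wcloud(); save('w3.png',im); np.savez('w3.npz',im=im,w=w,o=c['origin'],q=c['orientation'])
s=env.get_state(); print({k:np.round(v,4).tolist() for k,v in s.items()})
E
```

```text
{'clock': 4.25, 'joint_pos': [-0.4247, 0.5413, -0.0539, 0.9756, 0.0001, 1.3423], 'qvel': [0.0012, 0.0026, -0.0005, -0.0003, -0.0019, 0.0011], 'tau': [0.0076, -57.4676, 27.0483, 0.0009, 0.0005, -0.0], 'tcp_pos': [0.6137, -0.1897, 0.0145], 'orientation': [-0.0, 0.7729, 0.6345, 0.0], 'wrist_force': [0.7067, -0.5155, 0.9009], 'ft_torque': [0.0299, 0.0329, 0.0168], 'grip_force': 0.0, 'finger_gap': 0.0003}
```

View pics/w3.png

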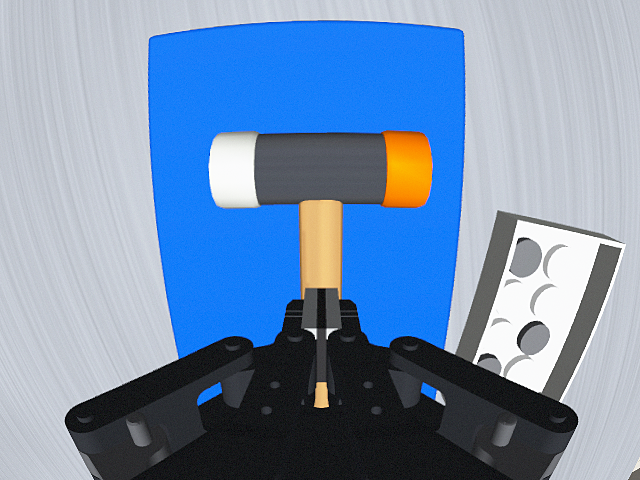

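```bash
python3 - <<'E'
from h import *
f=np.load('w3.npz'); w=f['w']; c=env.get_calibration('wrist'); s=env.get_state()
print('tcp px',pix(c,[s['tcp_pos']]), c['origin'])
for v in range(190,340,10): print(v,(w[v,321]*1000).round(1),(w[v,310]*1000).round(1))
for v,u in((160,321),(100,300),(50,560),(395,321)): print(v,u,(w[v,u]*1000).round(1))
E
```

```text
tcp px [[322.81701552 273.11644908]] [ 0.6265705  -0.12034148  0.19644369]
190 [ 622.2 -142.8   40.9] [ 617.6 -141.9   41. ]
200 [ 621.1 -147.9   35.7] [ 616.5 -146.8   36.9]
210 [ 620.3 -152.1   37.1] [ 615.6 -151.2   36.7]
220 [ 619.4 -156.6   36.6] [ 614.6 -155.7   36.2]
230 [ 618.5 -161.    36.9] [ 613.8 -159.9   37.2]
240 [ 617.7 -165.    38.8] [ 612.8 -164.6   36.6]
250 [ 616.8 -169.8   37.7] [ 611.9 -168.9   37.8]
260 [ 615.8 -174.5   37.7] [ 610.9 -173.9   36.6]
270 [ 614.9 -179.    38.2] [ 609.8 -178.7   36.5]
280 [ 613.8 -184.5   36.7] [ 609.  -183.1   37.8]
290 [ 615.  -178.9   61.1] [ 610.6 -178.5   60.1]
300 [ 614.9 -179.    70.3] [ 610.9 -178.3   70.1]
310 [ 614.8 -179.6   77.4] [ 611.2 -178.    79. ]
320 [ 614.8 -179.4   85.2] [ 611.3 -178.3   86. ]
330 [ 614.8 -179.6   91.7] [ 611.2 -179.5   90.6]
160 321 [ 624.7 -130.2   42.9]
100 300 [ 620.  -100.5    8.5]
50 560 [779.7 -87.1   0.8]
395 321 [ 600.5 -251.4   37.2]
```

```bash
python3 - <<'E'
from h import *
f=np.load('w3.npz'); w=f['w'];
for v in range(284,294): print(v,(w[v,304:340:4,2]*1000).round(0), (w[v,321,1]*1000).round(0))
f=np.load('w2.npz'); w2=f['w']; print('w2 open, tcp z 60')
for u in (245,255,390,400):
    print(u,[(v,(w2[v,u]*1000).round(0).tolist()) for v in range(286,300,3)])
E
```

```text
284 [37. 37. 38. 39. 37. 37. 39. 37. 37.] -186.0
285 [37. 38. 38. 38. 37. 37. 36. 36. 37.] -187.0
286 [36. 37. 38. 38. 37. 38. 37. 38. 37.] -187.0
287 [36. 37. 39. 37. 37. 39. 37. 37. 37.] -187.0
288 [36. 59. 58. 59. 58. 59. nan 58. 58.] -179.0
289 [35. 61. 60. 59. 60. 59. 60. 60. 60.] -179.0
290 [36. 61. 62. 60. 60. 61. 61. 61. 62.] -179.0
291 [36. 63. 62. 61. nan 62. 62. 61. 63.] -179.0
292 [36. 62. 61. 61. 61. 62. 63. 62. 61.] -180.0
293 [36. 63. 63. 63. 63. 63. 63. 64. 62.] -180.0
w2 open, tcp z 60
245 [(286, [553.0, -206.0, 10.0]), (289, [552.0, -208.0, 9.0]), (292, [582.0, -172.0, 107.0]), (295, [583.0, -172.0, 110.0]), (298, [583.0, -172.0, 113.0])]
255 [(286, [559.0, -208.0, 9.0]), (289, [558.0, -210.0, 8.0]), (292, [586.0, -172.0, 107.0]), (295, [586.0, -173.0, 110.0]), (298, [586.0, -174.0, 110.0])]
390 [(286, [650.0, -226.0, 8.0]), (289, [650.0, -228.0, 9.0]), (292, [638.0, -183.0, 108.0]), (295, [638.0, -183.0, 109.0]), (298, [638.0, -183.0, 112.0])]
400 [(286, [657.0, -227.0, 8.0]), (289, [657.0, -229.0, 9.0]), (292, [642.0, -183.0, 108.0]), (295, [642.0, -184.0, 110.0]), (298, [641.0, -183.0, 113.0])]
```

Depth puts the closed fingertips at z ≈ 58 mm while the reported TCP is at 14.5 mm. The real finger ends are therefore about 43 mm behind the reported TCP, and the fingers closed in air above the handle (top at 37 mm). I'll open, go down part of the way and check again.

Request:
{"api": "carry_out", "payload": {"steps": [[[0, 0, 0], [0, 0, 0], 100], [[0, 0, 0], [0, 0, 0], 100], [[0, 0, 0], [0, 0, 0], 100], [[0, 0, 0], [0, 0, 0], 100], [[0, 0, 0], [0, 0, 1], 100], [[0, 0, 0], [0, 0, 2], 100], [[0, 0, 0], [0, 0, 3], 100], [[0, 0, 0], [0, 0, 3], 100]]}}

```text
clock: 5.25
tcp_pos: [0.6126, -0.1891, -0.0172]
orientation: [-0.001, 0.773, 0.634, -0.001]
wrist_force: [-0.1, -0.1, -0.2]
finger_gap: 0.0519
grip_force: 0.0
```

```bash
python3 - <<'E'
from h import *
c,im,w=wcloud(); np.savez('w4.npz',im=im,w=w)
s=env.get_state(); print(s['tcp_pos'],s['wrist_force'],s['finger_gap'],s['joint_pos'])
for u in (245,255,390,400): print(u,[(v,(w[v,u]*1000).round(0).tolist()) for v in range(283,300,3)])
E
```

```text
[ 0.61315374 -0.18937721 -0.01638766] [-0.25025621 -0.70775163  0.70402859] 0.05239314591066959 [-4.24604372e-01  5.69648100e-01 -8.91346881e-02  9.13611163e-01
  1.00750611e-04  1.34226661e+00]
245 [(283, [578.0, -178.0, 8.0]), (286, [578.0, -179.0, 9.0]), (289, [577.0, -181.0, 8.0]), (292, [584.0, -173.0, 31.0]), (295, [585.0, -173.0, 35.0]), (298, [585.0, -173.0, 37.0])]
255 [(283, [583.0, -178.0, 9.0]), (286, [582.0, -180.0, 9.0]), (289, [582.0, -181.0, 9.0]), (292, [588.0, -173.0, 32.0]), (295, [588.0, -174.0, 33.0]), (298, [588.0, -175.0, 34.0])]
390 [(283, [644.0, -190.0, 9.0]), (286, [644.0, -192.0, 8.0]), (289, [643.0, -193.0, 8.0]), (292, [641.0, -184.0, 31.0]), (295, [640.0, -184.0, 35.0]), (298, [640.0, -184.0, 37.0])]
400 [(283, [648.0, -192.0, 8.0]), (286, [648.0, -193.0, 8.0]), (289, [648.0, -194.0, 9.0]), (292, [645.0, -184.0, 32.0]), (295, [644.0, -185.0, 34.0]), (298, [643.0, -184.0, 38.0])]
```

Request:
{"api": "carry_out", "payload": {"steps": [[[0, 0, 0], [0, 0, 0.7], 100], [[0, 0, 0], [0, 0, 1.3], 100], [[0, 0, 0], [0, 0, 1.3], 255], [[0, 0, 0], [0, 0, 1.3], 255], [[0, 0, 0], [0, 0, 1.3], 255], [[0, 0, 0], [0, 0, 1.3], 255], [[0, 0, 0], [0, 0, 1.3], 255], [[0, 0, 0], [0, 0, 1.3], 255]], "force": 120}}

```text
clock: 6.3
tcp_pos: [0.6139, -0.1898, -0.0282]
orientation: [0.0, 0.773, 0.634, 0.0]
wrist_force: [-1.4, 0.1, 3.3]
finger_gap: 0.0181
grip_force: 117.5
```

Request:
{"api": "carry_out", "payload": {"steps": [[[0, 0, 0], [0, 0, -3], 255], [[0, 0, 0], [0, 0, -7], 255], [[0, 0, -3], [3, -2.2, -9.5], 255], [[0, 0, -7], [8, -5.9, -9.5], 255], [[0, 0, -11], [13, -9.7, -9.5], 255], [[0, 0, -15], [18, -13.4, -9.5], 255], [[0, 0, -18], [23, -17.1, -9.5], 255], [[0, 0, -21.4], [26.6, -19.8, -9.5], 255]]}}

```text
clock: 7.3
tcp_pos: [0.4694, 0.1118, 0.066]
orientation: [-0.001, 0.641, 0.768, -0.0]
wrist_force: [1.1, 0.3, -2.8]
finger_gap: 0.0182
grip_force: 117.7
```

```bash
cat >> h.py <<'E'
O=np.array([.6041,.1466]); YAW=10.2; GRIP=.0557; DZ=.0542
ex=np.array([np.cos(np.radians(10.1)),np.sin(np.radians(10.1))]); ey=np.array([-ex[1],ex[0]])
def goto(X,Y,Z,s=None):
    "mallet head centre at frame X,Y mm, axis height Z mm"
    p=O+ex*X/1000+ey*(Y/1000-GRIP); rel([*p,Z/1000-DZ],YAW,s)
def where(s):
    q=rot(s['orientation']).as_matrix(); d=s['tcp_pos'][:2]-O; yaw=np.degrees(np.arctan2(q[1,1],q[0,1]))
    print('t',round(s['clock'],2),'face X %.2f'%((d@ex)*1000+48),'head Y %.1f'%((d@ey+GRIP)*1000),'axis z %.1f'%((s['tcp_pos'][2]+DZ)*1000),'yaw %.2f'%yaw,'F along x %.1f'%(-s['wrist_force'][:2]@ex),'Fz %.1f'%s['wrist_force'][2],'grip',s['finger_gap'],s['grip_force'])
E
python3 - <<'E'
from h import *
s=env.get_state(); where(s); goto(-137,42,49)
c,im,w=wcloud(); save('w5.png',im); np.savez('w5.npz',im=im,w=w,o=c['origin'],q=c['orientation'])
E
```

```text
t 7.3 face X -90.76 head Y 45.0 axis z 120.2 yaw 10.34 F along x -1.1 Fz -2.8 grip 0.018152954068525434 117.73707032203674
shift cm [-0.31  0.18  7.12] turn [-0.06 -0.03  0.14]
```

View pics/w5.png

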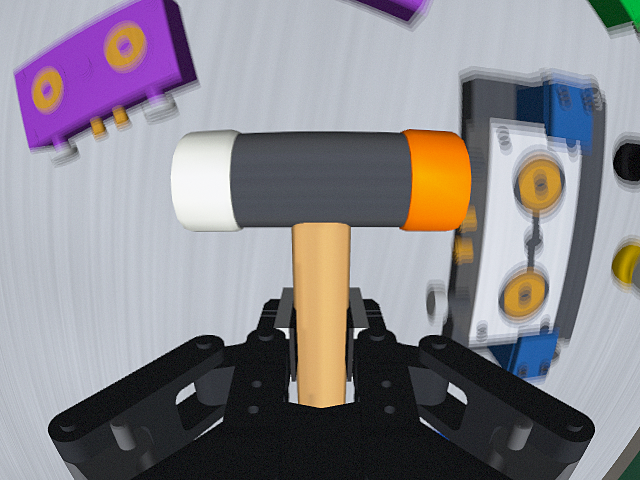

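The mallet is held and square to the tool, with the orange face towards the left bolt, which the head hides. The nipples show at (462,215–245). Now I'll lower it behind the bolt.

Request:
{"api": "carry_out", "payload": {"steps": [[[0, 0, 0], [-0.3, 0.2, 3.5], 255], [[0, 0, 0], [-0.3, 0.2, 7.1], 255], [[0, 0, 0], [-0.3, 0.2, 7.1], 255], [[0, 0, 0], [-0.3, 0.5, 7.1], 255], [[0, 0, 0], [-0.3, 0.8, 7.1], 255], [[0, 0, 0], [-0.3, 1.1, 7.1], 255], [[0, 0, 0], [-0.3, 1.2, 7.1], 255], [[0, 0, 0], [-0.3, 1.2, 7.1], 255]]}}

```text
clock: 8.35
tcp_pos: [0.4839, 0.109, -0.0043]
orientation: [0.0, 0.642, 0.767, 0.0]
wrist_force: [-0.5, -0.2, -1.2]
finger_gap: 0.0182
grip_force: 117.6
```

```bash
python3 - <<'E'
from h import *
s=env.get_state(); where(s); goto(-122.4,42,49)
c,im,w=wcloud(); np.savez('w6.npz',im=im,w=w,o=c['origin'],q=c['orientation'])
save('w6.png',im)
from fit import *
T=lambda P:np.stack([(P[...,0]-O[0])*ex[0]+(P[...,1]-O[1])*ex[1],(P[...,0]-O[0])*ey[0]+(P[...,1]-O[1])*ey[1],P[...,2]],-1)*1000
print('head top z col 321',(w[150:215:8,321,2]*1000).round(1))
h=T(w); m=(im[...,0]>150)&(im[...,2]<100)&(np.abs(h[...,1]-42)<30)&(h[...,2]>50)
m[:, :330]=0
q=h[m]; print('orange: x',np.percentile(q[:,0],[1,99]),'y',np.percentile(q[:,1],[1,50,99]),'z',np.percentile(q[:,2],[50,99]))
E
```

```text
t 8.35 face X -76.89 head Y 39.7 axis z 49.9 yaw 10.17 F along x 0.5 Fz -1.2 grip 0.018178688391340944 117.64015316963196
shift cm [0.23 0.25 0.09] turn [ 0.02 -0.   -0.03]
head top z col 321 [62.  64.8 66.4 65.2 66.6 67.3 66.8 65.3 63.7]
orange: x [-112.02740673   -1.52680611] y [21.89347734 40.06844528 56.79721448] z [63.75147972 68.96073472]
```

View pics/w6.png

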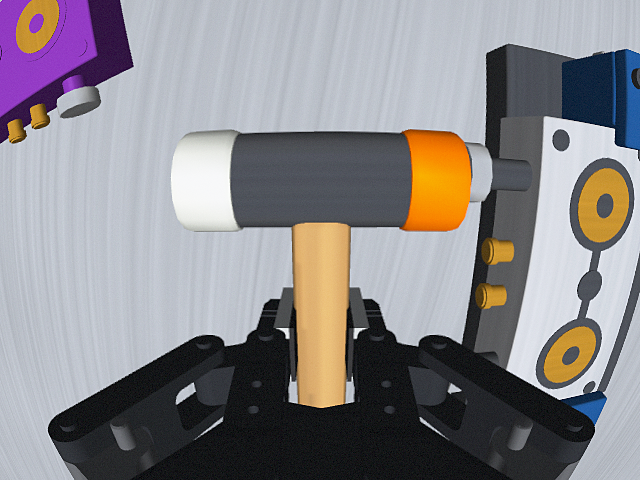

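The orange face (to column 470) is lined up with the left bolt head at (482,172) and clear of the nipples. First gentle push.

Request:
{"api": "carry_out", "payload": {"steps": [[[0, 0, 0], [0.1, 0.05, 0], 255], [[0, 0, 0], [0.2, 0.1, 0], 255], [[0, 0, 0], [0.2, 0.15, 0], 255], [[0, 0, 0], [0.2, 0.2, 0], 255], [[0, 0, 0], [0.2, 0.25, 0], 255], [[0, 0, 0], [0.2, 0.3, 0], 255], [[0, 0, 0], [0.2, 0.35, 0], 255], [[0, 0, 0], [0.2, 0.35, 0], 255]]}}

```text
clock: 9.4
tcp_pos: [0.4861, 0.1114, -0.0047]
orientation: [-0.0, 0.642, 0.767, -0.0]
wrist_force: [-2.8, -0.9, -0.8]
finger_gap: 0.0179
grip_force: 118.2
```

```bash
python3 -c "
from h import *
where(env.get_state())"
```

```text
t 9.4 face X -74.36 head Y 41.8 axis z 49.5 yaw 10.17 F along x 2.9 Fz -0.8 grip 0.01789462893504447 118.21704268455505
```

Request:
{"api": "carry_out", "payload": {"steps": [[[0, 0, 0], [0, 0.04, 0], 255], [[0, 0, 0], [0, 0.08, 0], 255], [[0, 0, 0], [0, 0.12, 0], 255], [[0, 0, 0], [0, 0.16, 0], 255], [[0, 0, 0], [0, 0.2, 0], 255], [[0, 0, 0], [0, 0.2, 0], 255], [[0, 0, 0], [0, 0.2, 0], 255], [[0, 0, 0], [0, 0.2, 0], 255]]}}

```text
clock: 10.4
tcp_pos: [0.4861, 0.1113, -0.0049]
orientation: [-0.001, 0.642, 0.767, -0.002]
wrist_force: [-7.3, -3.7, 1.6]
finger_gap: 0.018
grip_force: 118.8
```

```bash
python3 -c "
from h import *
where(env.get_state())"
```

```text
t 10.4 face X -74.31 head Y 41.7 axis z 49.3 yaw 10.18 F along x 7.8 Fz 1.6 grip 0.017990848824472373 118.8003945350647
```

Request:
{"api": "carry_out", "payload": {"steps": [[[0, 0, 0], [0, 0.03, 0], 255], [[0, 0, 0], [0, 0.06, 0], 255], [[0, 0, 0], [0, 0.09, 0], 255], [[0, 0, 0], [0, 0.12, 0], 255], [[0, 0, 0], [0, 0.15, 0], 255], [[0, 0, 0], [0, 0.15, 0], 255], [[0, 0, 0], [0, 0.15, 0], 255], [[0, 0, 0], [0, 0.15, 0], 255]]}}

```text
clock: 11.4
tcp_pos: [0.4868, 0.112, -0.005]
orientation: [-0.002, 0.641, 0.767, -0.002]
wrist_force: [-8.8, -2.3, 3.8]
finger_gap: 0.0178
grip_force: 119.0
```

```bash
python3 -c "
from h import *
where(env.get_state())"
```

```text
t 11.4 face X -73.55 head Y 42.2 axis z 49.2 yaw 10.21 F along x 9.0 Fz 3.8 grip 0.017763131262795138 119.00990724563599
```

Request:
{"api": "carry_out", "payload": {"steps": [[[0, 0, 0], [0, 0.03, 0], 255], [[0, 0, 0], [0, 0.06, 0], 255], [[0, 0, 0], [0, 0.09, 0], 255], [[0, 0, 0], [0, 0.12, 0], 255], [[0, 0, 0], [0, 0.14, 0], 255], [[0, 0, 0], [0, 0.14, 0], 255], [[0, 0, 0], [0, 0.14, 0], 255], [[0, 0, 0], [0, 0.14, 0], 255]]}}

```text
clock: 12.4
tcp_pos: [0.4875, 0.1126, -0.0054]
orientation: [-0.003, 0.641, 0.767, -0.002]
wrist_force: [-9.4, -1.8, 3.6]
finger_gap: 0.0178
grip_force: 118.8
```

```bash
python3 -c "
from h import *
s=env.get_state();where(s);goto(-132,-42,49)"
```

```text
t 12.4 face X -72.75 head Y 42.7 axis z 48.8 yaw 10.24 F along x 9.5 Fz 3.6 grip 0.01783719319548642 118.81693482398987
shift cm [-8.46 -1.15 -0.02] turn [-0.38 -0.08  0.04]
```

Request:
{"api": "carry_out", "payload": {"steps": [[[0, 0, 0], [0, -1.4, 0], 255], [[0, 0, 0], [-4.2, -1.5, 0], 255], [[0, 0, 0], [-8.4, -1.5, 0], 255], [[0, 0, 0], [-8.4, -0.9, 0], 255], [[0, 0, 0], [-8.4, -0.55, 0], 255], [[0, 0, 0], [-8.4, -0.35, 0], 255], [[0, 0, 0], [-8.4, -0.15, 0], 255], [[0, 0, 0], [-8.4, 0, 0], 255]]}}

```text
clock: 13.4
tcp_pos: [0.5037, 0.0301, -0.0051]
orientation: [-0.002, 0.641, 0.767, -0.002]
wrist_force: [-7.5, -3.7, 1.5]
finger_gap: 0.0182
grip_force: 118.6
```

```bash
python3 -c "
from h import *
s=env.get_state();where(s)"
```

```text
t 13.4 face X -71.24 head Y -41.4 axis z 49.1 yaw 10.24 F along x 8.1 Fz 1.5 grip 0.01819179881751819 118.62884759902954
```

Request:
{"api": "carry_out", "payload": {"steps": [[[0, 0, 0], [0, 0.05, 0], 255], [[0, 0, 0], [0, 0.1, 0], 255], [[0, 0, 0], [0, 0.15, 0], 255], [[0, 0, 0], [0, 0.2, 0], 255], [[0, 0, 0], [0, 0.25, 0], 255], [[0, 0, 0], [0, 0.28, 0], 255], [[0, 0, 0], [0, 0.28, 0], 255], [[0, 0, 0], [0, 0.28, 0], 255]]}}

```text
clock: 14.4
tcp_pos: [0.5053, 0.03, -0.0054]
orientation: [-0.002, 0.641, 0.767, -0.003]
wrist_force: [-8.7, -6.1, 0.9]
finger_gap: 0.0177
grip_force: 118.5
```

```bash
python3 -c "
from h import *
s=env.get_state();where(s)"
```

```text
t 14.4 face X -69.72 head Y -41.7 axis z 48.8 yaw 10.21 F along x 9.6 Fz 0.9 grip 0.0176573371393776 118.51927757263184
```

Request:
{"api": "carry_out", "payload": {"steps": [[[0, 0, 0], [0, 0.04, 0], 255], [[0, 0, 0], [0, 0.08, 0], 255], [[0, 0, 0], [0, 0.12, 0], 255], [[0, 0, 0], [0, 0.16, 0], 255], [[0, 0, 0], [0, 0.19, 0], 255], [[0, 0, 0], [0, 0.19, 0], 255], [[0, 0, 0], [0, 0.19, 0], 255], [[0, 0, 0], [0, 0.19, 0], 255]]}}

```text
clock: 15.4
tcp_pos: [0.5067, 0.0301, -0.0055]
orientation: [-0.002, 0.641, 0.767, -0.003]
wrist_force: [-9.1, -6.0, 1.0]
finger_gap: 0.0182
grip_force: 118.8
```

```bash
python3 -c "
from h import *
s=env.get_state();where(s)
c,im,w=wcloud(); np.savez('w7.npz',im=im,w=w,o=c['origin'],q=c['orientation']); save('w7.png',im)"
```

```text
t 15.4 face X -68.34 head Y -42.0 axis z 48.7 yaw 10.21 F along x 10.0 Fz 1.0 grip 0.01815829895939121 118.8239586353302
```

Request:
{"api": "carry_out", "payload": {"steps": [[[0, 0, 0], [0, -1.6, 0], 255], [[0, 0, 0], [4.2, -2, 0], 255], [[0, 0, 0], [8.4, -2, 0], 255], [[0, 0, 0], [8.4, -1.5, 0], 255], [[0, 0, 0], [8.4, -1.1, 0], 255], [[0, 0, 0], [8.4, -0.9, 0], 255], [[0, 0, 0], [8.4, -0.7, 0], 255], [[0, 0, 0], [8.4, -0.5, 0], 255]]}}

```text
clock: 16.45
tcp_pos: [0.4889, 0.1114, -0.0051]
orientation: [-0.002, 0.642, 0.767, -0.002]
wrist_force: [-8.0, -2.6, 0.9]
finger_gap: 0.0178
grip_force: 118.8
```

```bash
python3 -c "
from h import *
s=env.get_state();where(s)"
```

```text
t 16.45 face X -71.62 head Y 41.2 axis z 49.1 yaw 10.13 F along x 8.3 Fz 0.9 grip 0.017784375188638804 118.76405596733093
```

Request:
{"api": "carry_out", "payload": {"steps": [[[0, 0, 0], [0, 0.05, 0], 255], [[0, 0, 0], [0, 0.1, 0], 255], [[0, 0, 0], [0, 0.15, 0], 255], [[0, 0, 0], [0, 0.2, 0], 255], [[0, 0, 0], [0, 0.24, 0], 255], [[0, 0, 0], [0, 0.28, 0], 255], [[0, 0, 0], [0, 0.28, 0], 255], [[0, 0, 0], [0, 0.28, 0], 255]]}}

```text
clock: 17.45
tcp_pos: [0.4896, 0.1121, -0.0054]
orientation: [-0.003, 0.642, 0.767, -0.003]
wrist_force: [-9.8, -2.6, 4.0]
finger_gap: 0.018
grip_force: 119.2
```

```bash
python3 -c "
from h import *
s=env.get_state();where(s)"
```

```text
t 17.45 face X -70.80 head Y 41.9 axis z 48.8 yaw 10.18 F along x 10.1 Fz 4.0 grip 0.018039641108235853 119.15157794952393
```

Request:
{"api": "carry_out", "payload": {"steps": [[[0, 0, 0], [0, 0.04, 0], 255], [[0, 0, 0], [0, 0.08, 0], 255], [[0, 0, 0], [0, 0.12, 0], 255], [[0, 0, 0], [0, 0.16, 0], 255], [[0, 0, 0], [0, 0.18, 0], 255], [[0, 0, 0], [0, 0.18, 0], 255], [[0, 0, 0], [0, 0.18, 0], 255], [[0, 0, 0], [0, 0.18, 0], 255]]}}

```text
clock: 18.45
tcp_pos: [0.4905, 0.1128, -0.0055]
orientation: [-0.004, 0.641, 0.767, -0.003]
wrist_force: [-12.0, -1.6, 4.7]
finger_gap: 0.0179
grip_force: 119.4
```

```bash
python3 -c "
from h import *
s=env.get_state();where(s)
c,im,w=wcloud(); np.savez('w8.npz',im=im,w=w,o=c['origin'],q=c['orientation']); save('w8.png',im)"
```

```text
t 18.45 face X -69.74 head Y 42.4 axis z 48.7 yaw 10.21 F along x 12.1 Fz 4.7 grip 0.01785810658337067 119.36779260635376
```

Request:
{"api": "carry_out", "payload": {"steps": [[[0, 0, 0], [0, -1.6, 0], 255], [[0, 0, 0], [-4.2, -1.8, 0], 255], [[0, 0, 0], [-8.4, -1.8, 0], 255], [[0, 0, 0], [-8.4, -1.2, 0], 255], [[0, 0, 0], [-8.4, -0.8, 0], 255], [[0, 0, 0], [-8.4, -0.5, 0], 255], [[0, 0, 0], [-8.4, -0.3, 0], 255], [[0, 0, 0], [-8.4, -0.1, 0], 255]]}}

```text
clock: 19.5
tcp_pos: [0.5069, 0.0306, -0.0051]
orientation: [-0.002, 0.641, 0.767, -0.002]
wrist_force: [-9.0, -2.8, 1.3]
finger_gap: 0.018
grip_force: 118.8
```

```bash
python3 -c "
from h import *
s=env.get_state();where(s)"
```

```text
t 19.5 face X -68.05 head Y -41.5 axis z 49.1 yaw 10.24 F along x 9.3 Fz 1.3 grip 0.01795741659105096 118.75924944877625
```

Request:
{"api": "carry_out", "payload": {"steps": [[[0, 0, 0], [0, 0.05, 0], 255], [[0, 0, 0], [0, 0.1, 0], 255], [[0, 0, 0], [0, 0.15, 0], 255], [[0, 0, 0], [0, 0.2, 0], 255], [[0, 0, 0], [0, 0.25, 0], 255], [[0, 0, 0], [0, 0.3, 0], 255], [[0, 0, 0], [0, 0.3, 0], 255], [[0, 0, 0], [0, 0.3, 0], 255]]}}

```text
clock: 20.5
tcp_pos: [0.5082, 0.0305, -0.0055]
orientation: [-0.002, 0.641, 0.767, -0.003]
wrist_force: [-8.4, -4.6, 2.6]
finger_gap: 0.0181
grip_force: 118.8
```

```bash
python3 -c "
from h import *
s=env.get_state();where(s)"
```

```text
t 20.5 face X -66.73 head Y -41.8 axis z 48.7 yaw 10.21 F along x 9.0 Fz 2.6 grip 0.018068912414204646 118.79276990890503
```

Request:
{"api": "carry_out", "payload": {"steps": [[[0, 0, 0], [0, 0.04, 0], 255], [[0, 0, 0], [0, 0.08, 0], 255], [[0, 0, 0], [0, 0.12, 0], 255], [[0, 0, 0], [0, 0.16, 0], 255], [[0, 0, 0], [0, 0.2, 0], 255], [[0, 0, 0], [0, 0.23, 0], 255], [[0, 0, 0], [0, 0.23, 0], 255], [[0, 0, 0], [0, 0.23, 0], 255]]}}

```text
clock: 21.5
tcp_pos: [0.5084, 0.0303, -0.0056]
orientation: [-0.003, 0.641, 0.767, -0.005]
wrist_force: [-13.4, -8.5, 5.7]
finger_gap: 0.018
grip_force: 119.5
```

```bash
python3 -c "
from h import *
s=env.get_state();where(s)"
```

```text
t 21.5 face X -66.65 head Y -42.0 axis z 48.6 yaw 10.21 F along x 14.7 Fz 5.7 grip 0.017964946318774353 119.4954514503479
```

The right bolt sticks harder now, at 14.7 N with no motion. Before pushing on, I'll check the insert's squareness with the camera.

```bash
cat > sq.py <<'E'
from fit import *
def rect(c,im,z,x0,x1,y0,y1,s=.25):
    xs=np.arange(x0,x1,s);ys=np.arange(y0,y1,s);X,Y=np.meshgrid(xs,ys)
    P=np.c_[(O+(X.ravel()[:,None]*ex+Y.ravel()[:,None]*ey)/1000),np.full(X.size,z)]
    p=pix(c,P).astype(np.float32).reshape(*X.shape,2); return xs,ys,cv2.remap(im,p[...,0],p[...,1],cv2.INTER_LINEAR),(p[...,0]>2)&(p[...,0]<637)&(p[...,1]>2)&(p[...,1]<477)
def fit(g,xs,ys,ok,sign,lo,hi,n):
    g=cv2.GaussianBlur(g.astype(np.float32),(0,0),3); d=sign*np.gradient(g,axis=1); d[~ok]=-9; m=(xs>lo)&(xs<hi)
    k=np.argmax(d[:,m],1); v=d[:,m].max(1); x=xs[m][k]; sel=v>.45*np.percentile(v,90)
    y=ys[sel]; x=x[sel]
    if len(y)<15: print(n,'few',len(y)); return
    for _ in range(5):
        q=np.polyfit(y,x,1); r=x-np.polyval(q,y); t=np.abs(r)<max(2*np.median(np.abs(r)),.3); y,x=y[t],x[t]
    print(n,'n',len(y),'y %.0f..%.0f'%(y.min(),y.max()),'at +42,-42: %.2f %.2f'%tuple(np.polyval(q,[42,-42])),'slope %.4f'%q[0],'rms %.2f'%(x-np.polyval(q,y)).std())
def run(fn):
    f=np.load(fn); c=dict(env.get_calibration('wrist'),origin=f['o'],orientation=f['q']); im=f['im']; val=im.max(2)
    print(fn)
    xs,ys,g,ok=rect(c,val,.061,-60,40,-56,56); ins=(g if g.ndim==2 else g.max(2))
    fit(ins,xs,ys,ok,1,-55,-30,'rear'); fit(ins,xs,ys,ok,-1,8,34,'front')
    xs,ys,g,ok=rect(c,im,.071,-25,30,-85,85); b=g[...,2].astype(float)-g[...,0]; ok=ok&(np.abs(ys)>62)[:,None]
    fit(b,xs,ys,ok,-1,8,22,'guide front'); 
    b2=xs
if __name__=='__main__':
    import sys
    for fn in sys.argv[1:]: run(fn)
E
python3 - <<'E'
from h import *
c,im,w=wcloud(); np.savez('w9.npz',im=im,w=w,o=c['origin'],q=c['orientation']); save('w9.png',im)
E
python3 sq.py w1.npz w7.npz w8.npz w9.npz
```

```text
w1.npz
rear n 448 y -56..56 at +42,-42: -48.09 -47.83 slope -0.0031 rms 0.14
front n 448 y -56..56 at +42,-42: 15.59 15.91 slope -0.0038 rms 0.10
guide front n 168 y -81..85 at +42,-42: 15.00 15.03 slope -0.0003 rms 0.06
w7.npz
rear n 272 y -42..26 at +42,-42: -45.64 -44.75 slope -0.0107 rms 0.07
front n 248 y -52..33 at +42,-42: 10.33 9.35 slope 0.0116 rms 0.67
guide front n 67 y -81..-62 at +42,-42: -30.88 0.99 slope -0.3793 rms 0.10
w8.npz
rear n 292 y -17..56 at +42,-42: -43.64 -44.66 slope 0.0121 rms 0.07
front n 293 y -56..17 at +42,-42: 20.31 19.26 slope 0.0125 rms 0.08
guide front n 92 y -85..-62 at +42,-42: -10.64 7.06 slope -0.2107 rms 3.95
w9.npz
rear n 283 y -47..26 at +42,-42: -43.35 -43.08 slope -0.0032 rms 0.09
front n 186 y -52..30 at +42,-42: 11.39 10.34 slope 0.0125 rms 0.54
guide front n 49 y -78..-62 at +42,-42: -25.49 3.15 slope -0.3410 rms 0.12
```

The camera's rear-edge fit agrees with the feel: left +4.7 mm, right +4.8 mm, skew about 0.003 rad. I'll give the stuck right bolt a brief extra press with a quick release, then move across to the left.

Request:
{"api": "carry_out", "payload": {"steps": [[[0, 0, 0], [0, 0.1, 0], 255], [[0, 0, 0], [0, -1.6, 0], 255], [[0, 0, 0], [0, -1.9, 0], 255], [[0, 0, 0], [4.2, -2, 0], 255], [[0, 0, 0], [8.4, -2, 0], 255], [[0, 0, 0], [8.4, -1.6, 0], 255], [[0, 0, 0], [8.4, -1.4, 0], 255], [[0, 0, 0], [8.4, -1.4, 0], 255]]}}

```text
clock: 22.55
tcp_pos: [0.4872, 0.111, -0.0044]
orientation: [0.0, 0.642, 0.767, 0.0]
wrist_force: [0.2, -0.2, -1.2]
finger_gap: 0.0179
grip_force: 118.2
```

```bash
cat > look.py <<'E'
import sys
from h import *
s=env.get_state();where(s)
c,im,w=wcloud(); np.savez(sys.argv[1]+'.npz',im=im,w=w,o=c['origin'],q=c['orientation']); save(sys.argv[1]+'.png',im)
import sq; sq.run(sys.argv[1]+'.npz')
E
python3 look.py w10 | grep -v guide
```

```text
t 22.55 face X -73.35 head Y 41.1 axis z 49.8 yaw 10.12 F along x -0.2 Fz -1.2 grip 0.01790976416164198 118.24243783950806
w10.npz
rear n 304 y -20..56 at +42,-42: -43.15 -42.85 slope -0.0036 rms 0.07
front n 189 y -38..8 at +42,-42: 20.89 21.08 slope -0.0022 rms 0.07
```

Request:
{"api": "carry_out", "payload": {"steps": [[[0, 0, 0], [0, 0.2, 0], 255], [[0, 0, 0], [0.05, 0.35, 0], 255], [[0, 0, 0], [0.05, 0.45, 0], 255], [[0, 0, 0], [0.05, 0.55, 0], 255], [[0, 0, 0], [0.05, 0.62, 0], 255], [[0, 0, 0], [0.05, 0.69, 0], 255], [[0, 0, 0], [0.05, 0.76, 0], 255], [[0, 0, 0], [0.05, 0.83, 0], 255]]}}

```text
clock: 23.6
tcp_pos: [0.4911, 0.1127, -0.0051]
orientation: [-0.002, 0.642, 0.767, -0.002]
wrist_force: [-8.7, -5.3, 2.6]
finger_gap: 0.018
grip_force: 119.1
```

```bash
python3 -c "
from h import *
s=env.get_state();where(s)"
```

```text
t 23.6 face X -69.22 head Y 42.2 axis z 49.1 yaw 10.19 F along x 9.5 Fz 2.6 grip 0.0180318849367537 119.11038994789124
```

Request:
{"api": "carry_out", "payload": {"steps": [[[0, 0, 0], [0, 0.03, 0], 255], [[0, 0, 0], [0, 0.06, 0], 255], [[0, 0, 0], [0, 0.09, 0], 255], [[0, 0, 0], [0, 0.12, 0], 255], [[0, 0, 0], [0, 0.14, 0], 255], [[0, 0, 0], [0, 0.16, 0], 255], [[0, 0, 0], [0, 0.18, 0], 255], [[0, 0, 0], [0, 0.2, 0], 255]]}}

```text
clock: 24.6
tcp_pos: [0.4917, 0.1134, -0.0053]
orientation: [-0.003, 0.641, 0.767, -0.003]
wrist_force: [-11.4, -3.8, 5.0]
finger_gap: 0.0176
grip_force: 119.4
```

```bash
python3 -c "
from h import *
s=env.get_state();where(s)"
```

```text
t 24.6 face X -68.51 head Y 42.7 axis z 48.9 yaw 10.23 F along x 11.9 Fz 5.0 grip 0.01760948421895231 119.44374561309814
```

Request:
{"api": "carry_out", "payload": {"steps": [[[0, 0, 0], [0, 0.04, 0], 255], [[0, 0, 0], [0, 0.08, 0], 255], [[0, 0, 0], [0, 0.12, 0], 255], [[0, 0, 0], [0, 0.16, 0], 255], [[0, 0, 0], [0, 0.18, 0], 255], [[0, 0, 0], [0, 0.18, 0], 255], [[0, 0, 0], [0, 0.18, 0], 255], [[0, 0, 0], [0, 0.18, 0], 255]]}}

```text
clock: 25.6
tcp_pos: [0.4929, 0.1143, -0.0054]
orientation: [-0.003, 0.641, 0.768, -0.003]
wrist_force: [-12.0, -2.0, 4.1]
finger_gap: 0.0177
grip_force: 119.6
```

```bash
python3 look.py w11 | grep -v guide
```

```text
t 25.6 face X -67.16 head Y 43.4 axis z 48.8 yaw 10.26 F along x 12.1 Fz 4.1 grip 0.01770531605215923 119.58544492721558
w11.npz
rear n 305 y -22..56 at +42,-42: -41.13 -42.73 slope 0.0190 rms 0.07
front n 289 y -53..19 at +42,-42: 22.83 21.24 slope 0.0189 rms 0.08
```

Request:
{"api": "carry_out", "payload": {"steps": [[[0, 0, 0], [0, -1.6, 0], 255], [[0, 0, 0], [-4.2, -1.8, 0], 255], [[0, 0, 0], [-8.5, -1.8, 0], 255], [[0, 0, 0], [-8.5, -1.2, 0], 255], [[0, 0, 0], [-8.5, -0.7, 0], 255], [[0, 0, 0], [-8.5, -0.4, 0], 255], [[0, 0, 0], [-8.5, -0.2, 0], 255], [[0, 0, 0], [-8.5, -0.05, 0], 255]]}}

```text
clock: 26.65
tcp_pos: [0.5088, 0.0306, -0.0054]
orientation: [-0.002, 0.641, 0.767, -0.003]
wrist_force: [-8.9, -5.3, 1.9]
finger_gap: 0.0182
grip_force: 119.0
```

```bash
python3 -c "
from h import *
s=env.get_state();where(s)"
```

```text
t 26.65 face X -66.13 head Y -41.8 axis z 48.8 yaw 10.26 F along x 9.7 Fz 1.9 grip 0.018164140735772726 119.01082992553711
```

Request:
{"api": "carry_out", "payload": {"steps": [[[0, 0, 0], [0, 0.05, 0], 255], [[0, 0, 0], [0, 0.1, 0], 255], [[0, 0, 0], [0, 0.15, 0], 255], [[0, 0, 0], [0, 0.2, 0], 255], [[0, 0, 0], [0, 0.25, 0], 255], [[0, 0, 0], [0, 0.3, 0], 255], [[0, 0, 0], [0, 0.3, 0], 255], [[0, 0, 0], [0, 0.3, 0], 255]]}}

```text
clock: 27.65
tcp_pos: [0.5107, 0.0303, -0.0056]
orientation: [-0.002, 0.641, 0.767, -0.004]
wrist_force: [-9.4, -7.8, 1.5]
finger_gap: 0.018
grip_force: 119.1
```

```bash
python3 -c "
from h import *
s=env.get_state();where(s)"
```

```text
t 27.65 face X -64.31 head Y -42.4 axis z 48.6 yaw 10.22 F along x 10.6 Fz 1.5 grip 0.01799247968060686 119.05134201049805
```

Request:
{"api": "carry_out", "payload": {"steps": [[[0, 0, 0], [0, 0.04, 0], 255], [[0, 0, 0], [0, 0.08, 0], 255], [[0, 0, 0], [0, 0.12, 0], 255], [[0, 0, 0], [0, 0.16, 0], 255], [[0, 0, 0], [0, 0.2, 0], 255], [[0, 0, 0], [0, 0.2, 0], 255], [[0, 0, 0], [0, 0.2, 0], 255], [[0, 0, 0], [0, 0.2, 0], 255]]}}

```text
clock: 28.65
tcp_pos: [0.5111, 0.0302, -0.0058]
orientation: [-0.003, 0.641, 0.767, -0.005]
wrist_force: [-13.3, -10.0, 4.1]
finger_gap: 0.0178
grip_force: 119.4
```

```bash
python3 look.py w12 | grep -v guide
```

```text
t 28.65 face X -63.96 head Y -42.6 axis z 48.4 yaw 10.22 F along x 14.9 Fz 4.1 grip 0.01775903750724049 119.39272284507751
w12.npz
rear n 325 y -56..25 at +42,-42: -40.57 -40.42 slope -0.0018 rms 0.07
front n 48 y -35..39 at +42,-42: 9.48 9.34 slope 0.0017 rms 0.13
```

Request:
{"api": "carry_out", "payload": {"steps": [[[0, 0, 0], [0, 0.1, 0], 255], [[0, 0, 0], [0, -1.6, 0], 255], [[0, 0, 0], [4.2, -2.4, 0], 255], [[0, 0, 0], [8.4, -2.4, 0], 255], [[0, 0, 0], [8.4, -1.8, 0], 255], [[0, 0, 0], [8.4, -1.3, 0], 255], [[0, 0, 0], [8.4, -1, 0], 255], [[0, 0, 0], [8.4, -0.7, 0], 255]]}}

```text
clock: 29.7
tcp_pos: [0.494, 0.1118, -0.005]
orientation: [-0.001, 0.642, 0.767, -0.002]
wrist_force: [-8.7, -2.9, 3.5]
finger_gap: 0.0181
grip_force: 119.3
```

```bash
python3 look.py w13 | grep -v guide
```

```text
t 29.7 face X -66.49 head Y 40.7 axis z 49.2 yaw 10.13 F along x 9.1 Fz 3.5 grip 0.018051638041524435 119.32976603507996
w13.npz
rear n 302 y -20..56 at +42,-42: -40.50 -40.09 slope -0.0049 rms 0.06
front n 278 y -52..17 at +42,-42: 23.36 23.62 slope -0.0031 rms 0.08
```

Request:
{"api": "carry_out", "payload": {"steps": [[[0, 0, 0], [0.1, 0.04, 0], 255], [[0, 0, 0], [0.1, 0.08, 0], 255], [[0, 0, 0], [0.1, 0.12, 0], 255], [[0, 0, 0], [0.1, 0.16, 0], 255], [[0, 0, 0], [0.1, 0.19, 0], 255], [[0, 0, 0], [0.1, 0.22, 0], 255], [[0, 0, 0], [0.1, 0.22, 0], 255], [[0, 0, 0], [0.1, 0.22, 0], 255]]}}

```text
clock: 30.75
tcp_pos: [0.4941, 0.1126, -0.0054]
orientation: [-0.002, 0.642, 0.767, -0.003]
wrist_force: [-7.7, -3.3, 1.1]
finger_gap: 0.018
grip_force: 119.2
```

```bash
python3 look.py w14 | grep -v guide
```

```text
t 30.75 face X -66.30 head Y 41.5 axis z 48.8 yaw 10.12 F along x 8.2 Fz 1.1 grip 0.018046724034940672 119.15394186973572
w14.npz
rear n 272 y -12..56 at +42,-42: -39.98 -40.24 slope 0.0030 rms 0.07
front n 259 y -53..17 at +42,-42: 21.65 24.26 slope -0.0310 rms 0.58
```

Request:
{"api": "carry_out", "payload": {"steps": [[[0, 0, 0], [0, 0.04, 0], 255], [[0, 0, 0], [0, 0.08, 0], 255], [[0, 0, 0], [0, 0.12, 0], 255], [[0, 0, 0], [0, 0.14, 0], 255], [[0, 0, 0], [0, 0.16, 0], 255], [[0, 0, 0], [0, 0.16, 0], 255], [[0, 0, 0], [0, 0.16, 0], 255], [[0, 0, 0], [0, 0.16, 0], 255]]}}

```text
clock: 31.8
tcp_pos: [0.4943, 0.1127, -0.0056]
orientation: [-0.003, 0.642, 0.767, -0.004]
wrist_force: [-10.2, -5.6, 4.5]
finger_gap: 0.0181
grip_force: 119.6
```

```bash
python3 look.py w15 | grep -v guide
```

```text
t 31.8 face X -66.09 head Y 41.5 axis z 48.6 yaw 10.13 F along x 11.0 Fz 4.5 grip 0.018138394045527414 119.56859707832336
w15.npz
rear n 282 y -14..56 at +42,-42: -39.92 -40.11 slope 0.0022 rms 0.07
front n 265 y -53..17 at +42,-42: 16.79 25.51 slope -0.1039 rms 2.01
```

Request:
{"api": "carry_out", "payload": {"steps": [[[0, 0, 0], [0, 0.03, 0], 255], [[0, 0, 0], [0, 0.06, 0], 255], [[0, 0, 0], [0, 0.09, 0], 255], [[0, 0, 0], [0, 0.12, 0], 255], [[0, 0, 0], [0, 0.12, 0], 255], [[0, 0, 0], [0, 0.12, 0], 255], [[0, 0, 0], [0, 0.12, 0], 255], [[0, 0, 0], [0, 0.12, 0], 255]]}}

```text
clock: 32.85
tcp_pos: [0.4949, 0.1132, -0.0057]
orientation: [-0.003, 0.642, 0.767, -0.004]
wrist_force: [-12.4, -3.6, 4.4]
finger_gap: 0.0183
grip_force: 119.7
```

```bash
python3 look.py w16 | grep -v guide
```

```text
t 32.85 face X -65.34 head Y 42.0 axis z 48.5 yaw 10.15 F along x 12.9 Fz 4.4 grip 0.01831987395196624 119.68528389930725
w16.npz
rear n 294 y -30..56 at +42,-42: -39.12 -40.16 slope 0.0124 rms 0.07
front n 348 y -53..46 at +42,-42: 14.38 26.28 slope -0.1417 rms 3.63
```

Request:
{"api": "carry_out", "payload": {"steps": [[[0, 0, 0], [0, -1.6, 0], 255], [[0, 0, 0], [-4.2, -2, 0], 255], [[0, 0, 0], [-8.5, -2, 0], 255], [[0, 0, 0], [-8.5, -1.2, 0], 255], [[0, 0, 0], [-8.5, -0.7, 0], 255], [[0, 0, 0], [-8.5, -0.4, 0], 255], [[0, 0, 0], [-8.5, -0.2, 0], 255], [[0, 0, 0], [-8.5, -0.05, 0], 255]]}}

```text
clock: 33.9
tcp_pos: [0.5114, 0.0308, -0.0054]
orientation: [-0.002, 0.641, 0.767, -0.003]
wrist_force: [-9.4, -5.3, 2.2]
finger_gap: 0.0177
grip_force: 119.1
```

```bash
python3 look.py w17 | grep -v guide
```

```text
t 33.9 face X -63.61 head Y -42.0 axis z 48.8 yaw 10.25 F along x 10.2 Fz 2.2 grip 0.017707018330725695 119.14491176605225
w17.npz
rear n 330 y -56..26 at +42,-42: -38.99 -40.14 slope 0.0137 rms 0.07
front n 74 y -37..41 at +42,-42: 10.81 9.33 slope 0.0176 rms 0.27
```

Request:
{"api": "carry_out", "payload": {"steps": [[[0, 0, 0], [0, 0.03, 0], 255], [[0, 0, 0], [0, 0.06, 0], 255], [[0, 0, 0], [0, 0.09, 0], 255], [[0, 0, 0], [0, 0.12, 0], 255], [[0, 0, 0], [0, 0.15, 0], 255], [[0, 0, 0], [0, 0.15, 0], 255], [[0, 0, 0], [0, 0.15, 0], 255], [[0, 0, 0], [0, 0.15, 0], 255]]}}

```text
clock: 34.95
tcp_pos: [0.5117, 0.0307, -0.0055]
orientation: [-0.002, 0.641, 0.767, -0.004]
wrist_force: [-9.6, -7.2, 3.4]
finger_gap: 0.0179
grip_force: 119.3
```

```bash
python3 look.py w18 | grep -v guide
```

```text
t 34.95 face X -63.28 head Y -42.2 axis z 48.7 yaw 10.23 F along x 10.7 Fz 3.4 grip 0.01790513001007863 119.34084892272949
w18.npz
rear n 328 y -56..26 at +42,-42: -38.94 -39.71 slope 0.0092 rms 0.07
front n 76 y -37..40 at +42,-42: 10.97 9.82 slope 0.0137 rms 0.28
```

Request:
{"api": "carry_out", "payload": {"steps": [[[0, 0, 0], [0, 0.03, 0], 255], [[0, 0, 0], [0, 0.06, 0], 255], [[0, 0, 0], [0, 0.09, 0], 255], [[0, 0, 0], [0, 0.11, 0], 255], [[0, 0, 0], [0, 0.11, 0], 255], [[0, 0, 0], [0, 0.11, 0], 255], [[0, 0, 0], [0, 0.11, 0], 255], [[0, 0, 0], [0, 0.11, 0], 255]]}}

```text
clock: 36.0
tcp_pos: [0.5128, 0.0306, -0.0056]
orientation: [-0.002, 0.641, 0.767, -0.004]
wrist_force: [-9.5, -7.5, 1.7]
finger_gap: 0.0177
grip_force: 119.0
```

```bash
python3 look.py w19 | grep -v guide
```

```text
t 36.0 face X -62.25 head Y -42.5 axis z 48.6 yaw 10.21 F along x 10.7 Fz 1.7 grip 0.017672976871107103 118.96258234977722
w19.npz
rear n 326 y -56..25 at +42,-42: -38.75 -38.75 slope -0.0000 rms 0.00
front n 81 y -37..40 at +42,-42: 11.11 10.85 slope 0.0030 rms 0.37
```

Both sides are now level: the rear edge is at -38.75 mm left and right, so the fronts stand about 10 mm out and square. I'll back off, lift and carry the mallet back to the mat.

Request:
{"api": "carry_out", "payload": {"steps": [[[0, 0, 0], [0, -1.8, 0], 255], [[0, 0, 0], [0, -1.8, -4], 255], [[0, 0, 0], [0, -1.8, -7.5], 255], [[0, 0, 4], [-5, -1, -7.5], 255], [[0, 0, 9], [-10, 0.5, -7.5], 255], [[0, 0, 14], [-15, 2, -7.5], 255], [[0, 0, 18], [-20, 3.6, -7.5], 255], [[0, 0, 21.2], [-23.6, 4.7, -7.5], 255]]}}

```text
clock: 37.05
tcp_pos: [0.6069, -0.1939, 0.0702]
orientation: [0.0, 0.772, 0.635, 0.0]
wrist_force: [0.9, 1.1, -2.4]
finger_gap: 0.018
grip_force: 118.6
```

```bash
python3 - <<'E'
from h import *
s=env.get_state(); print(s['clock'],s['tcp_pos'],s['finger_gap']); rel([.6055,-.1925,-.0275],-11)
c,im,w=wcloud(); np.savez('w20.npz',im=im,w=w,o=c['origin'],q=c['orientation']); save('w20.png',im)
E
```

```text
37.05 [ 0.60690747 -0.19389972  0.07017278] 0.017984925542210022
shift cm [ 0.11 -0.17  9.77] turn [ 0.04 -0.02 -0.13]
```

View pics/w20.png

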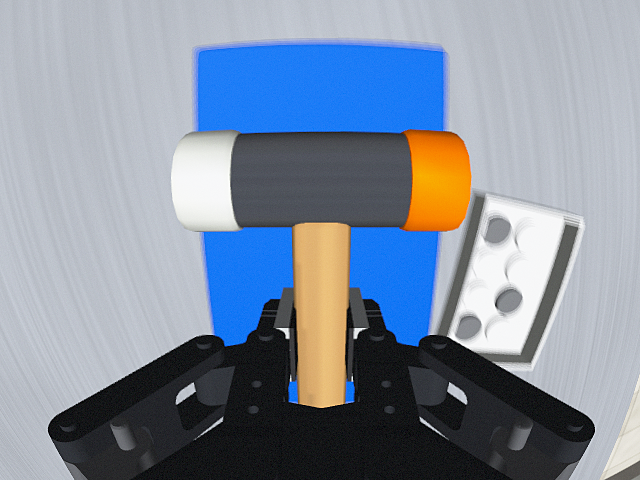

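The mallet hangs centred over the mat (edges at columns 197 and 445), clear of the tray. Lowering now.

Request:
{"api": "carry_out", "payload": {"steps": [[[0, 0, 0], [0.1, -0.2, 3], 255], [[0, 0, 0], [0.1, -0.2, 6], 255], [[0, 0, 0], [0.1, -0.2, 8.3], 255], [[0, 0, 0], [0.1, -0.2, 9.2], 255], [[0, 0, 0], [0.1, -0.2, 9.5], 255], [[0, 0, 0], [0.1, -0.2, 9.7], 255], [[0, 0, 0], [0.1, -0.2, 9.8], 255], [[0, 0, 0], [0.1, -0.2, 9.8], 255]]}}

```text
clock: 38.1
tcp_pos: [0.6042, -0.1916, -0.0269]
orientation: [0.0, 0.772, 0.636, 0.0]
wrist_force: [-0.2, -0.6, -2.6]
finger_gap: 0.0181
grip_force: 118.7
```

Request:
{"api": "carry_out", "payload": {"steps": [[[0, 0, 0], [0, 0, 0.1], 255], [[0, 0, 0], [0, 0, 0.15], 255], [[0, 0, 0], [0, 0, 0.15], 255], [[0, 0, 0], [0, 0, 0.15], 100], [[0, 0, 0], [0, 0, 0.15], 100], [[0, 0, 0], [0, 0, 0.15], 100], [[0, 0, 0], [0, 0, 0.15], 100], [[0, 0, 0], [0, 0, 0.15], 100]], "force": 20}}

```text
clock: 39.1
tcp_pos: [0.6038, -0.1913, -0.0291]
orientation: [-0.0, 0.772, 0.636, 0.0]
wrist_force: [-0.3, 0.8, 0.1]
finger_gap: 0.0518
grip_force: 0.0
```

Request:
{"api": "carry_out", "payload": {"steps": [[[0, 0, 0], [0, 0, -1], 100], [[0, 0, 0], [0, 0, -3], 100], [[0, 0, 0], [0, 0, -6], 100], [[0, 0, 0], [0, 0, -11], 100], [[0, 0, 0], [2, -5, -15], 100], [[0, 0, 0], [4, -10, -15], 100], [[0, 0, 0], [6, -15, -15], 100], [[0, 0, 0], [6, -15, -15], 100]]}}

```text
clock: 40.1
tcp_pos: [0.4638, -0.1012, 0.1213]
orientation: [-0.001, 0.771, 0.636, -0.001]
wrist_force: [0.6, -0.4, -0.3]
finger_gap: 0.0524
grip_force: 0.0
```

```bash
python3 look.py w21; python3 - <<'E'
from h import *
im,w=cloud('top'); save('top1.png',im); z=w[...,2]
c=np.hstack([cv2.resize(im[130:255,215:335],None,fx=3,fy=3),cv2.resize(im[130:255,355:505],None,fx=3,fy=3)]); save('fin.png',c)
for n,(u0,v0,u1,v1),lo in(('mallet',(355,165,500,265),.02),('handle/head',(355,165,500,265),.03)):
    p=w[v0:v1,u0:u1].reshape(-1,3); p=p[(p[:,2]>lo)&(p[:,2]<.08)]; print(n,cv2.minAreaRect((p[:,:2]*1000).astype(np.float32)),np.nanpercentile(p[:,2],[5,95]))
E
```

```text
t 40.1 face X -133.60 head Y -163.7 axis z 175.5 yaw -10.95 F along x -0.5 Fz -0.3 grip 0.052363729657252174 0.0
w21.npz
rear few 0
front few 0
guide front few 0
mallet ((641.4869995117188, -165.75152587890625), (84.64210510253906, 181.29556274414062), 56.60495376586914) [0.02600913 0.04400293]
handle/head ((609.0117797851562, -152.52040100097656), (69.26264190673828, 95.9826431274414), 79.83690643310547) [0.03194736 0.04403397]
```

View pics/fin.png

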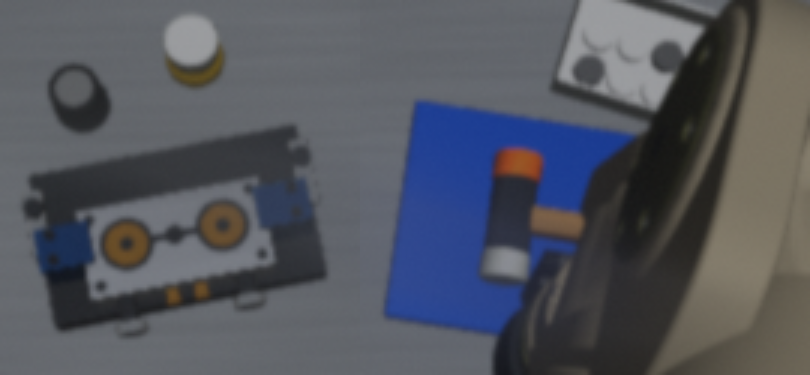

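The final view shows the mallet lying flat on the mat, the insert standing evenly out of the guides, and the loupe, jar and tray in place. Handing in.

```bash
python3 -c "
from h import *
print(env.hand_in())"
```

```text
the job is handed in; nothing more can be done
None
```

The job is handed in: both front corners of the insert stand about 10 mm out of the guides and the insert is square. The highest push I read was about 15 N, and the skew stayed at about 0.02 rad or less. The mallet is back on the middle of the mat, and the loupe, jar and tray were not touched.

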